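Fit two terminal strips into a half-covered terminal box

ROBOT

A 6-joint arm with a two-finger parallel gripper is mounted at the origin on a cart in front of the work surface, level with it; the furniture and walls round the work are solid. World frame = base frame: x ahead of the robot, y to its left, z up, the work surface at z = 0. Lengths are in m, angles in rad, forces in N, time in s.
With the tool pointing down it reaches from about 0.35 to 0.775 m from the base axis. Payload 7.3 kg.
Tool frame: the origin (TCP) lies at the centre of the arm's flange, where the gripper is bolted on; the fingertips stand 178 mm ahead of it and the grasp point (between the pads) lies 159 mm ahead of it; z points along the fingers, y is the line along which they close (so a half turn about z gives the same grasp; the last joint's range is limited). The gripper opens to 92 mm and grips with 3 to 60 N. Pads are 19 mm wide; open, the fingers measure 130 mm over their backs; the gripper's body (75 mm by 190 mm) begins 47 mm behind the grasp point.
Start: joints at [-1.351, 0.342, 1.524, -0, 1.275, -0.146], TCP at [0.188, -0.49, 0.405] pointing down, gripper open.
Joint ranges: [-2.53, 2.53], [-0.77, 2.02], [0.04, 2.7], [-1, 4.14], [0.28, 2.66], [-3.11, 3.11]. Speed limits (rad/s): [2.57, 2.57, 3.14, 3.14, 3.14, 3.14].

INTERFACE

Orientations are given as [roll, pitch, yaw] about the fixed x, y, z axes, in that order (R = Rz(yaw) Ry(pitch) Rx(roll)).
In Python, from cell import telemetry, vision, ticket gives the robot as it stands.
- The arm moves only by the shell command python3 -m crank 'ROWS' [FORCE]. ROWS is JSON, a list of rows, each a list of 5 numbers: the gripper command: -1 is shut, 1 is fully open, values between are in proportion, then the shift along the tool's x, y, z in mm, then the turn about the tool's z in rad. In form: [[fingers, dx, dy, dz, roll], ...]. A call has 1 to 12 rows; each row is the pose to reach, as a shift and turn from the pose commanded when the call began, along the tool's axes at that moment; what a row does not reach only later rows make up. A row lasts 1/12 s, in which the tool goes at most 41.7 mm and 7.16 degrees, less where a joint would pass 70% of its speed; a pose out of reach is approached as far as the arm can. A call with a gripper value outside its range is refused whole. The fingers move at their own pace and stop on an object; FORCE is the grip in N (left out, the last holds). Time passes only in rows, so rows that repeat a pose let the fingers close. It gives the time, the measured TCP pose, the force, the opening and the grip force at its end, in the units of the state.
- telemetry.observe(): the state, without advancing time (a new reading comes with each control period).
- vision.read_camera(name): name is "scene" or "side" or "wrist"; returns (picture, depth): 480x640x3 uint8, red, green, blue; 480x640 float32, m along the optical axis (not along the pixel's ray), 0 where there is no reading.
- vision.get_calibration(name): a dict with "camera_matrix" (3x3 intrinsics, pixels), "rvec" (rotation vector, rad) and "tvec" (3), from world to camera coordinates, as OpenCV has them. Camera axes: x right, y down, z forward; pixel columns grow to the right and rows downward; lengths in m; the calibration is good to about 2 mm. A picture is of the moment at which its call begins: read the wrist's pose just before it. get_calibration takes no time and is no camera call; for the wrist camera it gives the pose at the moment of the call.
- ticket.hand_in(): hands the job in; it is judged then, once.
The state is a dict: "time": time; "qpos": joint angles; "qvel": joint speeds; "joint_efforts": joint torques, N m; "tool_pos": TCP position; "tool_rot": TCP orientation; "contact_force": force on the tool from outside, world axes, zero at the start; "torque": the same for the moment, N m; "opening": finger opening in m; "grip_force": force on a finger pad.
Only numpy, scipy, OpenCV 4.12 (cv2) and the standard library are available. Lean on these libraries where they do the work, as an engineer would, in place of code of your own. Each camera call takes 0.05 s, during which the arm holds its last target. There are 200 camera calls.

TASK

Put the two long white terminal strips into the terminal box, one in each bay: the mouth is shorter than a strip, so tilt each one to slip its leading end in under the blue cover, then level it, so that it lies flat on the floor of its bay, right way up and roughly straight along the bay. Let go of both and leave everything else on the table where it is.

Things in the scene. Friction and masses are not known exactly. Their poses are not given: they have to be found in the camera images.
- terminal_box: Grey open-topped box with a blue cover, fixed to the table, 154 x 164 x 49 mm (x, y, z). Origin: centre of its underside; z up; x points from the covered to the open end, roughly away from the robot. Floor 4 mm, outer walls 4 mm with tops at z = 46 mm. Inside: x = -73 to +73 mm, split by a 4 mm rib along y = 0, as high as the walls, into two bays. Two glands stick out 18 mm at the covered end
- left_bay (a point): Centre of the floor of the bay on the box's +y side, on the floor's top (4 mm above the table), axes as the box. The bay is 146 mm long (box x) and 76 mm wide (box y from 2 to 78 mm)
- right_bay (a point): The same point of the bay on the box's -y side (box y from -78 to -2 mm)
- cover_edge (a point): Middle of the lower edge of the fixed flat blue cover where the mouth begins, at x = -11, y = 0, z = 46 mm of the box, axes as the box. The cover, 3 mm thick with screw heads 2 mm higher, roofs both bays from here to the covered end (62 mm of inside length, 42 mm clear height); each bay is open above for the other 84 mm, up to the open end's wall
- strip_a: White ten-way terminal strip, a rigid bar 20 x 110 x 16 mm (x, y, z); long axis y; origin at the centre of its underside, z up through its top. Loose, 50 g nominal. Starts flat on the table to the left of the box. Something stands close beside it near its +y end; beside the -y end there is room for fingers.
- strip_b: Second terminal strip, the same shape and frame as strip_a; starts to the right of the box, likewise with something close beside its +y end and room beside its -y end. Either strip may go in either bay.
- tape_yellow: Roll of yellow tape lying flat, 58 x 56 x 19 mm, origin at its underside centre; bystander, stands beside one of the strips
- heat_sink: Aluminium finned heat sink, 50 x 60 x 28 mm, origin at its underside centre; bystander, stands beside the other strip
- mug: Striped mug, 86 x 120 x 90 mm with its handle, origin at its underside; bystander at the back right. Besides these, a multimeter (43 mm high) and a marker lie near the front edge, and a power supply (156 mm high, front at about x = 0.73 m) and a parts cabinet stand along the back; all of these are fixed
Not all that is in view belongs to the job. Leave any black look-alike of the strip_b alone.

How it is judged:
At the end, for the whole second after the job is handed in: One strip lies in each bay of the terminal box, at rest: on the bay's floor (underside within 5 mm of it), right way up and level within 0.1 rad, its length along the bay within 0.3 rad, its leading end under the cover, its centre within 25 mm of the middle of the box's length ((((y of strip_a in the frame of terminal_box between 0.005 and 0.077 m and x of strip_a in the frame of terminal_box between -0.025 and 0.025 m and z of strip_a in the frame of terminal_box between 0 and 0.009 m and angle between strip_a's own z axis and vertical below 0.1 rad and angle between the y axis of strip_a and the x axis of terminal_box, either way round below 0.3 rad and linear speed of strip_a below 0.02 m/s) and (y of strip_b in the frame of terminal_box between -0.077 and -0.005 m and x of strip_b in the frame of terminal_box between -0.025 and 0.025 m and z of strip_b in the frame of terminal_box between 0 and 0.009 m and angle between strip_b's own z axis and vertical below 0.1 rad and angle between the y axis of strip_b and the x axis of terminal_box, either way round below 0.3 rad and linear speed of strip_b below 0.02 m/s)) or ((y of strip_a in the frame of terminal_box between -0.077 and -0.005 m and x of strip_a in the frame of terminal_box between -0.025 and 0.025 m and z of strip_a in the frame of terminal_box between 0 and 0.009 m and angle between strip_a's own z axis and vertical below 0.1 rad and angle between the y axis of strip_a and the x axis of terminal_box, either way round below 0.3 rad and linear speed of strip_a below 0.02 m/s) and (y of strip_b in the frame of terminal_box between 0.005 and 0.077 m and x of strip_b in the frame of terminal_box between -0.025 and 0.025 m and z of strip_b in the frame of terminal_box between 0 and 0.009 m and angle between strip_b's own z axis and vertical below 0.1 rad and angle between the y axis of strip_b and the x axis of terminal_box, either way round below 0.3 rad and linear speed of strip_b below 0.02 m/s)))); the robot touches nothing.
It fails at once if tape yellow is shifted by more than 25 mm (distance of tape_yellow from where it was at the start of the episode above 0.025 m).
It fails at once if heat sink is shifted by more than 25 mm (distance of heat_sink from where it was at the start of the episode above 0.025 m).
It fails at once if mug is shifted by more than 25 mm (distance of mug from where it was at the start of the episode above 0.025 m).
It also fails if it takes over 61 s, if anything falls off the work surface, if the arm or the gripper's body presses on something with over 40 N, if the wrist force passes 120 N, or if a joint passes its speed limit or range.

## Working session

There is one attempt and no reset: what is moved stays moved. The work goes in short steps, Python scripts to look and compute and a shell command to move; the robot and the scene stay as the last step left them, time stands still between calls to the robot, and variables do not carry over. Pictures are saved under pics/ and viewed, at most 10 in all, crops included, and the job is handed in when it is done.

```bash
mkdir -p pics; ls
python3 - <<'E'
from cell import telemetry, vision
import cv2, numpy as np
s=telemetry.observe()
print({k:np.round(v,3).tolist() for k,v in s.items()})
ims=[]
for n in ("scene","side"):
    p,d=vision.read_camera(n); c=vision.get_calibration(n)
    np.savez(f"pics/{n}0.npz",p=p,d=d,K=c["camera_matrix"],r=c["rvec"],t=c["tvec"])
    cv2.imwrite(f"pics/{n}0.png",p[:,:,::-1])
    R=cv2.Rodrigues(np.array(c["rvec"]))[0]; print(n,-R.T@np.array(c["tvec"]).ravel(),R[2])
E
```

```text
pics
{'time': 0.0, 'qpos': [-1.351, 0.343, 1.525, -0.0, 1.275, -0.146], 'qvel': [-0.001, -0.001, 0.0, -0.0, 0.001, 0.003], 'joint_efforts': [-0.002, -43.125, -24.422, 0.072, 0.056, -0.0], 'tool_pos': [0.188, -0.49, 0.404], 'tool_rot': [-3.14, -0.0, 0.366], 'contact_force': [0.492, -0.757, 0.661], 'torque': [0.018, 0.051, 0.052], 'grip_force': 0.0, 'opening': 0.092}
scene [-0.24880465 -0.72783584  0.52723448] [ 0.67546452  0.61679994 -0.40411077]
side [0.21555488 1.05015019 0.5989409 ] [ 0.27532382 -0.85498551 -0.43954131]
```

View pics/scene0.png

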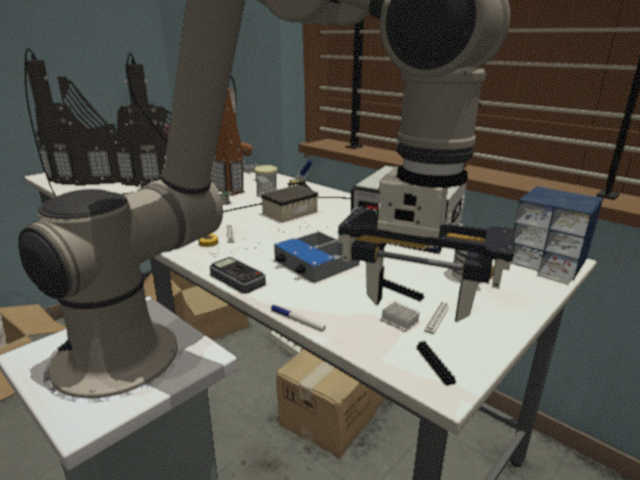

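View pics/side0.png

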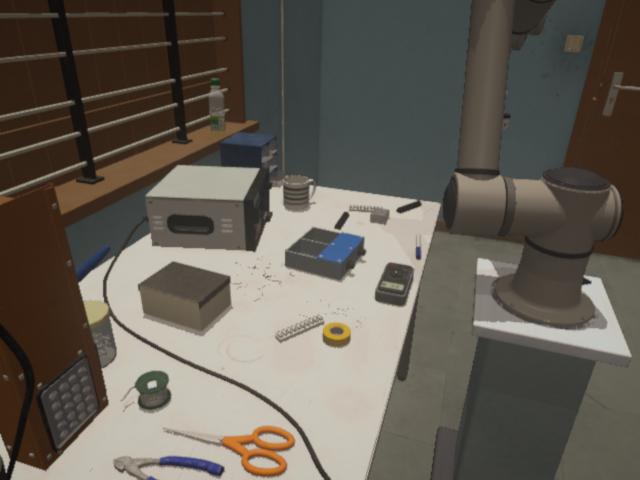

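The scene view shows the blue-covered box near (315,258), strip_b by the heat sink at (437,318), strip_a by the tape at (228,233), and black look-alikes at (402,288) and (435,362). In the side view, strip_a is at (300,327) with the tape at (337,334), and strip_b is at (366,209).

```bash
cat > h.py <<'E'
import numpy as np, cv2
def cloud(p,d,K,r,t):
    R=cv2.Rodrigues(np.array(r,float))[0]; K=np.array(K); v,u=np.mgrid[0:480,0:640]
    c=np.stack([(u-K[0,2])/K[0,0]*d,(v-K[1,2])/K[1,1]*d,d],-1)
    return (c-np.array(t).ravel())@R
def cast(uv,z,K,r,t):
    R=cv2.Rodrigues(np.array(r,float))[0]; o=-R.T@np.array(t).ravel()
    n=cv2.undistortPoints(np.float64(uv).reshape(-1,1,2),np.array(K,float),None)[:,0]
    w=np.c_[n,np.ones(len(n))]@R; return o+w*((z-o[2])/w[:,2])[:,None]
def load(n):
    f=np.load(f"pics/{n}.npz"); return f["p"],f["d"],f["K"],f["r"],f["t"]
def snap(n,name):
    from cell import vision
    c=vision.get_calibration(n); p,d=vision.read_camera(n)
    np.savez(f"pics/{name}.npz",p=p,d=d,K=c["camera_matrix"],r=c["rvec"],t=c["tvec"])
    cv2.imwrite(f"pics/{name}.png",p[:,:,::-1]); return load(name)
E
python3 - <<'E'
from h import *
for n,rois in (("side0",dict(A=(270,310,328,345),B=(345,200,386,218),box=(280,225,370,280))),("scene0",dict(A=(222,222,236,246),B=(420,298,452,336),box=(270,230,362,282)))):
    p,d,K,r,t=load(n); W=cloud(p,d,K,r,t); hsv=cv2.cvtColor(p,cv2.COLOR_RGB2HSV)
    for k,(a,b,c,e) in rois.items():
        w=W[b:e,a:c].reshape(-1,3); ok=d[b:e,a:c].ravel()>0; h=hsv[b:e,a:c].reshape(-1,3)
        if k=="box":
            m=ok&(h[:,0]>100)&(h[:,0]<125)&(h[:,1]>130)&(h[:,2]>60)&(w[:,2]>.035)
        else: m=ok&(w[:,2]>.008)&(w[:,2]<.022)&(h[:,1]<80)
        q=w[m]; rect=cv2.minAreaRect(np.float32(q[:,:2]*1000))
        print(n,k,m.sum(),"med",np.round(np.median(q,0),4),"rect",np.round(rect[0],1),np.round(rect[1],1),round(rect[2],1), np.percentile(q[:,2],[5,50,95]).round(3))
        print(" corners",np.round(cv2.boxPoints(rect),0).tolist(), "table z",np.round(np.median(w[ok][np.abs(w[ok][:,2])<.01][:,2]),4))
E
```

```text
side0 A 392 med [0.4851 0.3135 0.0141] rect [477.4 317.3] [109.5  45.9] 50.1 [0.008 0.014 0.017]
 corners [[425.0, 290.0], [460.0, 261.0], [530.0, 345.0], [495.0, 374.0]] table z 0.0003
side0 B 144 med [ 0.5161 -0.3486  0.0145] rect [ 501.8 -316.7] [121.1 105.5] 13.3 [0.008 0.015 0.02 ]
 corners [[431.0, -279.0], [455.0, -382.0], [573.0, -354.0], [549.0, -251.0]] table z 0.0003
side0 box 591 med [0.4862 0.0189 0.0489] rect [486.5  12.9] [159.   63.8] 81.9 [0.047 0.049 0.051]
 corners [[444.0, -61.0], [507.0, -70.0], [529.0, 87.0], [466.0, 96.0]] table z 0.0003
scene0 A 113 med [0.4805 0.2971 0.0156] rect [485.5 304.8] [113.1  19.7] 55.7 [0.009 0.016 0.019]
 corners [[446.0, 264.0], [462.0, 252.0], [526.0, 346.0], [509.0, 357.0]] table z 0.0012
scene0 B 308 med [ 0.4996 -0.3676  0.0159] rect [ 500.8 -344.3] [110.2  62.5] 14.3 [0.009 0.016 0.018]
 corners [[440.0, -328.0], [455.0, -388.0], [562.0, -361.0], [547.0, -300.0]] table z 0.0012
scene0 box 642 med [ 0.4826 -0.0072  0.0498] rect [486.2  -1.4] [154.7  67.4] 83.7 [0.048 0.05  0.051]
 corners [[444.0, -75.0], [511.0, -82.0], [528.0, 72.0], [461.0, 79.0]] table z 0.0013
```

```bash
python3 -m crank '[[0,41,0,5,0.06],[0,80,-1,10,0.116],[0,120,-2,15,0.116],[0,160,-4,20,0.116],[0,200,-5,25,0.116],[0,240,-7,30,0.116],[0,280,-8,40,0.116],[0,315,-9,44,0.116],[0,338,-10,44,0.116],[0,338,-10,44,0.116],[0,338,-10,44,0.116]]'
python3 - <<'E'
from h import *
p,d,K,r,t=snap("wrist","w1"); R=cv2.Rodrigues(r)[0]; print(-R.T@t.ravel(),R[2])
E
```

```text
time: 1.02
tool_pos: [0.5007, -0.3592, 0.3598]
tool_rot: [-3.141, 0.001, 0.252]
contact_force: [-1.1, -0.6, 0.9]
opening: 0.046
grip_force: 0.0
[ 0.57413195 -0.34036684  0.33977123] [-0.27360751 -0.06865935 -0.95938773]
```

View pics/w1.png

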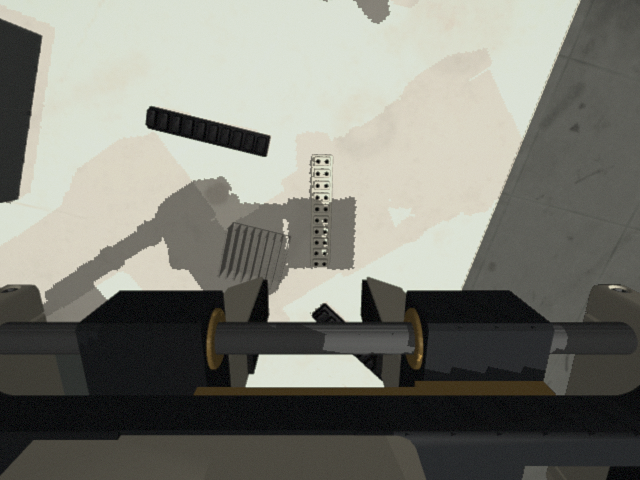

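Strip B runs from (322,155) to (320,267) in the wrist view. The heat sink is beside its near end at (255,252), and the far end is free.

```bash
cat >> h.py <<'E'
def strip(name,roi,lo=.009,hi=.022):
    p,d,K,r,t=load(name); W=cloud(p,d,K,r,t); a,b,c,e=roi
    m=np.zeros(d.shape,np.uint8); m[b:e,a:c]=(d>0)[b:e,a:c]&(W[b:e,a:c,2]>lo)&(W[b:e,a:c,2]<hi)
    n,l,s,_=cv2.connectedComponentsWithStats(m); i=1+np.argmax(s[1:,4]); q=W[l==i]
    rect=cv2.minAreaRect(np.float32(q[:,:2]*1000)); bp=cv2.boxPoints(rect)
    print(name,s[i].tolist(),"z",np.percentile(q[:,2],[5,50,95]).round(4),"c",np.round(rect[0],1),"size",np.round(rect[1],1))
    e=[bp[1]-bp[0],bp[2]-bp[1]]; v=max(e,key=np.linalg.norm); v=v/np.linalg.norm(v); v=v*np.sign(v[0])
    L=max(rect[1]); c=np.array(rect[0]); print(" dir deg",np.degrees(np.arctan2(v[1],v[0])).round(2),"far end",np.round(c+v*L/2,1),"near end",np.round(c-v*L/2,1))
    return q
E
python3 - <<'E'
from h import *
strip("w1",(302,140,345,275))
p,d,K,r,t=load("w1"); W=cloud(p,d,K,r,t)
print("hs", [np.round(W[v,u],3).tolist() for u,v in((232,225),(289,236),(255,252))])
E
```

```text
w1 [311, 155, 22, 112, 1768] z [0.0092 0.0154 0.017 ] c [ 508.  -363.3] size [108.1  19.3]
 dir deg 13.52 far end [ 560.5 -350.6] near end [ 455.5 -375.9]
hs [[0.475, -0.283, 0.011], [0.475, -0.339, 0.003], [0.459, -0.311, 0.027]]
```

```bash
python3 -m crank '[[0,28,3,20,0.016],[0,55,6.5,40,0.016],[0,55,6.5,80,0.016],[0,55,6.5,120,0.016],[0,55,6.5,150,0.016],[0,55,6.5,174,0.016],[0,55,6.5,174,0.016],[-1,55,6.5,174,0.016],[-1,55,6.5,174,0.016],[-1,55,6.5,174,0.016],[-1,55,6.5,174,0.016],[-1,55,6.5,174,0.016]]' 3
```

```text
time: 2.07
tool_pos: [0.555, -0.3531, 0.1886]
tool_rot: [3.139, -0.002, 0.234]
contact_force: [-0.6, -0.2, 3.1]
opening: 0.0198
grip_force: 3.0
```

```bash
python3 -m crank '[[-1,0,0,-10,0],[-1,0,0,-20,0],[-1,0,0,-30,0],[-1,0,0,-45,0],[-1,0,0,-60,0],[-1,0,0,-80,0],[-1,0,0,-100,0],[-1,0,0,-120,0],[-1,0,0,-120,0],[-1,0,0,-120,0]]'
python3 - <<'E'
from h import *
p,d,K,r,t=snap("side","s2"); x=p[150:240,310:440]; cv2.imwrite("pics/s2c.png",cv2.resize(x,None,fx=5,fy=5)[:,:,::-1])
E
```

```text
time: 2.9
tool_pos: [0.5549, -0.3527, 0.3088]
tool_rot: [3.139, -0.002, 0.234]
contact_force: [0.3, 0.5, -1.1]
opening: 0.02
grip_force: 3.0
```

View pics/s2c.png

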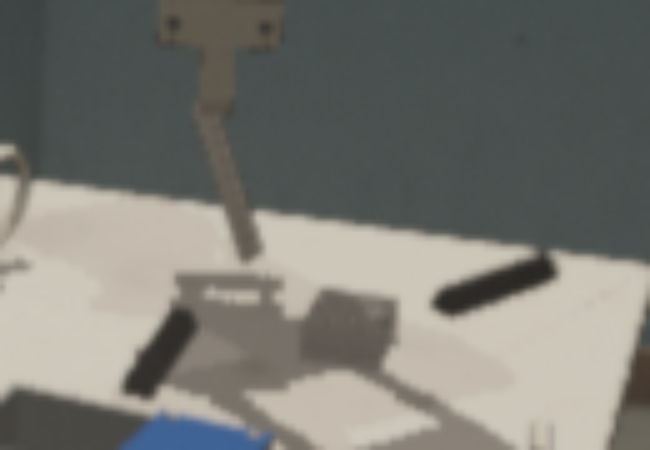

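The strip drooped on its own in the 3 N grip. It hangs from (205,105) to (250,258) in the crop, about 70° down. I'll lift it and move to where the wrist camera sees the box.

```bash
python3 -m crank '[[-1,0,0,-25,0],[-1,0,0,-50,0],[-1,-1,-15,-70,0.05],[-1,-1,-40,-70,0.1],[-1,-2,-70,-70,0.2],[-1,-3,-100,-70,0.3],[-1,-4,-130,-70,0.364],[-1,-5,-160,-70,0.364],[-1,-6,-185,-70,0.364],[-1,-6,-203,-70,0.364],[-1,-6,-210,-70,0.364],[-1,-6,-210,-70,0.364]]'
python3 - <<'E'
from h import *
snap("side","s3"); snap("wrist","w3"); snap("scene","c3")
E
```

```text
time: 3.95
tool_pos: [0.5, -0.1486, 0.376]
tool_rot: [-3.141, 0.002, -0.128]
contact_force: [1.0, -0.6, -0.4]
opening: 0.0197
grip_force: 3.0
```

View pics/w3.png

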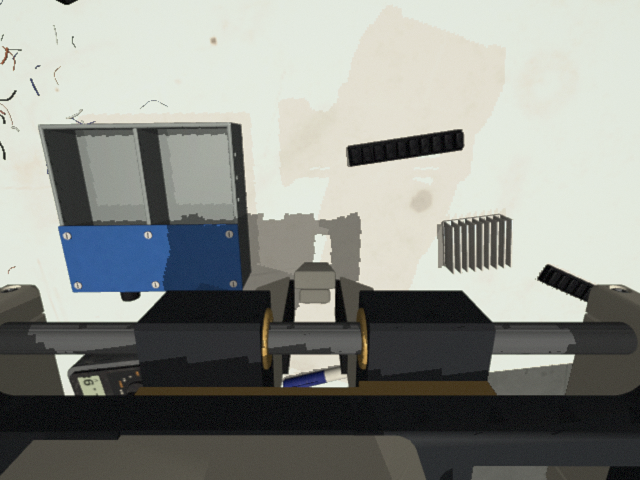

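The box is fully in view: the blue cover spans (58,226) to (250,292), and the two open bays are above it. The strip end is between the pads at (315,280). Now I'll fit the box and the hanging strip.

Run:
```python
from h import *
p,d,K,r,t=load("w3"); W=cloud(p,d,K,r,t); hsv=cv2.cvtColor(p,cv2.COLOR_RGB2HSV)
m=(hsv[...,0]>100)&(hsv[...,0]<125)&(hsv[...,1]>130); m[295:]=0; m[:,260:]=0; m[:200]=0
m=m.astype(np.uint8); c=max(cv2.findContours(m,0,2)[0],key=cv2.contourArea)
P=cast(c[:,0].astype(float),.049,K,r,t)[:,:2]*1000
rc=cv2.minAreaRect(np.float32(P)); print("cover depth z",np.median(W[m>0][:,2]),"rect",rc,cv2.boxPoints(rc).round(1).tolist())
q=(W[...,2]>.040)&(W[...,2]<.056)&(d>0); q[:,262:]=0; q[295:]=0
pts=W[q][:,:2]*1000; rb=cv2.minAreaRect(np.float32(pts)); print("box",rb,cv2.boxPoints(rb).round(1).tolist())
for n in("s3","c3"):
    p,d,K,r,t=load(n); W=cloud(p,d,K,r,t)
    g=(d>0)&(np.abs(W[...,0]-.49)<.09)&(np.abs(W[...,1]+.15)<.04)&(W[...,2]>.06)&(W[...,2]<.195)
    Q=W[g]; print(n,g.sum())
    for z in np.arange(.06,.2,.015):
        k=Q[(Q[:,2]>=z)&(Q[:,2]<z+.015)]
        if len(k): print(" z%.3f"%z,len(k),np.percentile(k[:,0],[2,50,98]).round(3),np.median(k[:,1]).round(3), k[:,2].min().round(3))
```

```text
cover depth z 0.049140163752867 rect ((485.986572265625, 4.4148712158203125), (163.2650146484375, 67.67647552490234), 83.12200164794922) [[442.6000061035156, -72.5999984741211], [509.79998779296875, -80.69999694824219], [529.4000244140625, 81.4000015258789], [462.20001220703125, 89.5]]
box ((530.3530883789062, -0.5829238891601562), (165.9018096923828, 154.5457305908203), 82.95836639404297) [[443.5, -73.4000015258789], [596.9000244140625, -92.4000015258789], [617.2000122070312, 72.30000305175781], [463.79998779296875, 91.19999694824219]]
s3 263
 z0.090 14 [0.467 0.475 0.483] -0.139 0.097
 z0.105 44 [0.466 0.476 0.486] -0.138 0.105
 z0.120 38 [0.473 0.482 0.493] -0.138 0.12
 z0.135 45 [0.477 0.486 0.496] -0.14 0.136
 z0.150 40 [0.483 0.492 0.502] -0.141 0.15
 z0.165 43 [0.486 0.497 0.507] -0.141 0.165
 z0.180 39 [0.491 0.502 0.511] -0.142 0.18
c3 439
 z0.090 15 [0.468 0.475 0.483] -0.157 0.099
 z0.105 74 [0.468 0.475 0.486] -0.153 0.105
 z0.120 63 [0.473 0.48  0.488] -0.155 0.12
 z0.135 70 [0.476 0.484 0.495] -0.155 0.135
 z0.150 73 [0.482 0.49  0.5  ] -0.155 0.15
 z0.165 69 [0.488 0.494 0.503] -0.156 0.165
 z0.180 75 [0.492 0.499 0.509] -0.156 0.18
```

```bash
python3 -m crank '[[-1,8,-15,0,0],[-1,16,-40,0,0],[-1,26,-65,0,0],[-1,34,-90,0,0],[-1,41,-105,0,0],[-1,41,-111,0,-0.005],[-1,41,-111,10,-0.005],[-1,41,-111,20,-0.005],[-1,41,-111,30,-0.005],[-1,41,-111,33,-0.005],[-1,41,-111,33,-0.005]]'
cat > hang.py <<'E'
from h import *
from cell import telemetry
import sys
O=np.array([.5303,-.0006]); X=np.array([.9924,-.1229]); Y=np.array([.1229,.9924])
s=telemetry.observe(); T=np.array(s["tool_pos"]); g=T[:2]-O; tip=T[2]-.178
print("gripper box x %.1f y %.1f tip %.1f yaw rel %.3f"%(g@X*1e3,g@Y*1e3,tip*1e3,s["tool_rot"][2]+.123))
for n in sys.argv[1:]:
    p,d,K,r,t=snap(n,n+"_%.2f"%s["time"]); W=cloud(p,d,K,r,t)
    b=np.stack([(W[...,:2]-O)@X,(W[...,:2]-O)@Y,W[...,2]],-1)*1e3
    gy=g@Y*1e3
    k=(d>0)&(b[...,0]>g@X*1e3-105)&(b[...,0]<g@X*1e3+25)&(abs(b[...,1]-gy)<22)&(b[...,2]>(54))&(b[...,2]<tip*1e3-3)
    Q=b[k]; print(n,len(Q))
    for z in np.arange(54,200,15):
        q=Q[(Q[:,2]>=z)&(Q[:,2]<z+15)]
        if len(q)>3: print("  z %d n %d x %s y %.0f"%(z,len(q),np.percentile(q[:,0],[2,50,98]).round(0),np.median(q[:,1])))
E
python3 hang.py side scene
```

```text
time: 5.02
tool_pos: [0.5548, -0.046, 0.342]
tool_rot: [-3.142, 0.003, -0.127]
contact_force: [-0.8, -0.3, -0.2]
opening: 0.0195
grip_force: 3.0
gripper box x 29.9 y -42.1 tip 164.0 yaw rel -0.004
side 285
  z 54 n 10 x [ 1.  8. 13.] y -33
  z 69 n 47 x [-1.  8. 18.] y -36
  z 84 n 42 x [ 3. 12. 20.] y -35
  z 99 n 46 x [ 8. 16. 26.] y -34
  z 114 n 46 x [11. 20. 29.] y -34
  z 129 n 44 x [17. 25. 35.] y -34
  z 144 n 45 x [21. 28. 39.] y -35
  z 159 n 5 x [32. 36. 40.] y -32
scene 341
  z 54 n 7 x [ 6. 10. 15.] y -52
  z 69 n 53 x [-2.  7. 19.] y -49
  z 84 n 56 x [ 4. 10. 22.] y -48
  z 99 n 52 x [ 8. 15. 26.] y -49
  z 114 n 58 x [13. 20. 31.] y -48
  z 129 n 50 x [18. 24. 34.] y -49
  z 144 n 58 x [21. 28. 39.] y -48
  z 159 n 7 x [28. 32. 36.] y -45
```

```bash
python3 -m crank '[[-1,0,-2,12,0],[-1,0,-2,24,0],[-1,0,-2,36,0],[-1,-4,-2,44,0],[-1,-9,-2,50,0],[-1,-12,-2,55,0],[-1,-12,-2,60,0],[-1,-7,-2,62,0],[-1,-2,-2,64,0],[-1,4,-2,67,0],[-1,8,-2,70,0],[-1,8,-2,70,0]]' && python3 hang.py side scene
```

```text
time: 6.12
tool_pos: [0.5649, -0.0444, 0.2737]
tool_rot: [3.141, -0.002, -0.125]
contact_force: [1.5, -0.4, 3.3]
opening: 0.0198
grip_force: 3.0
gripper box x 39.7 y -39.2 tip 95.7 yaw rel -0.002
side 123
  z 54 n 54 x [13. 23. 35.] y -31
  z 69 n 46 x [22. 31. 43.] y -32
  z 84 n 23 x [29. 39. 50.] y -30
scene 151
  z 54 n 61 x [13. 21. 34.] y -45
  z 69 n 56 x [22. 31. 43.] y -45
  z 84 n 34 x [29. 37. 49.] y -45
```

```bash
python3 -m crank '[[-1,6,0,5,0],[-1,10,0,11,0],[-1,13,0,17,0],[-1,13,0,24,0],[-1,13,0,31,0],[-1,13,0,38,0],[-1,13,0,45,0],[-1,13,0,52,0],[-1,13,0,58,0],[-1,13,0,63,0],[-1,13,0,63,0]]' && python3 hang.py side
python3 - <<'E'
from h import *
import glob
from cell import vision
p,d,K,r,t=snap("wrist","w4");
E
```

```text
time: 7.13
tool_pos: [0.576, -0.0457, 0.2094]
tool_rot: [-3.142, 0.002, -0.125]
contact_force: [-0.8, 1.2, -0.5]
opening: 0.0199
grip_force: 3.0
gripper box x 50.9 y -39.1 tip 31.4 yaw rel -0.002
side 0
```

View pics/w4.png

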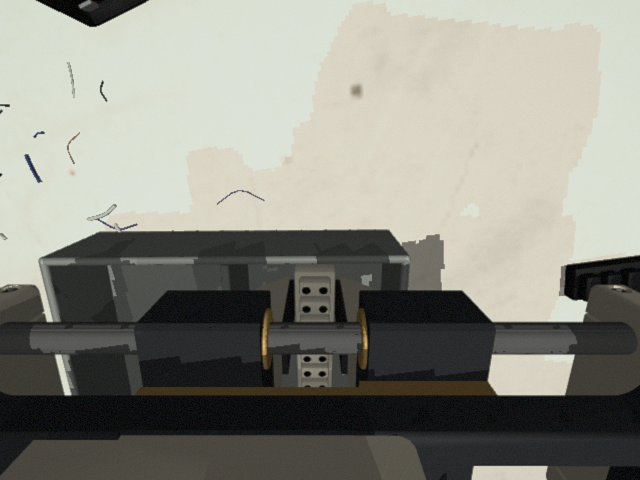

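The strip is in the right bay, running straight from (317,270) down under the cover. I'll lower it the rest of the way.

```bash
python3 -m crank '[[-1,0,0,5,0],[-1,0,0,10,0],[-1,0,0,14,0],[-1,0,0,17,0],[-1,0,0,17,0]]'
```

```text
time: 7.65
tool_pos: [0.5762, -0.0457, 0.1929]
tool_rot: [-3.142, 0.001, -0.125]
contact_force: [-0.5, -0.2, -0.6]
opening: 0.0194
grip_force: 3.0
```

```bash
python3 -m crank '[[-1,0,0,3,0],[-1,0,0,5,0],[-1,0,0,5,0],[-0.38,0,0,5,0],[-0.38,0,0,5,0],[-0.38,0,0,5,0],[-0.38,0,0,-10,0],[-0.38,0,0,-40,0],[-0.38,0,0,-80,0],[-0.38,0,0,-120,0],[-0.38,0,0,-160,0],[-0.38,0,0,-170,0]]'
python3 - <<'E'
from h import *
p,d,K,r,t=snap("wrist","w5"); W=cloud(p,d,K,r,t)
O=np.array([.5303,-.0006]); X=np.array([.9924,-.1229]); Y=np.array([.1229,.9924])
b=np.stack([(W[...,:2]-O)@X,(W[...,:2]-O)@Y,W[...,2]],-1)*1e3
k=(d>0)&(b[...,2]>10)&(b[...,2]<30)&(b[...,0]>-9)&(b[...,0]<70)&(b[...,1]<-5)&(b[...,1]>-75)
Q=b[k]; print(len(Q))
for x in range(-10,70,10):
    q=Q[(Q[:,0]>=x)&(Q[:,0]<x+10)]
    if len(q): print(x,len(q),np.percentile(q[:,1],[3,50,97]).round(1),np.percentile(q[:,2],[5,50,95]).round(1),q[:,0].max().round(1))
E
```

```text
time: 8.65
tool_pos: [0.5772, -0.0458, 0.3708]
tool_rot: [3.141, -0.011, -0.125]
contact_force: [0.7, -0.5, -0.3]
opening: 0.0283
grip_force: 0.0
1426
-10 174 [-48.2 -38.9 -29.5] [12.1 19.  20.9] -0.1
0 188 [-48.2 -38.9 -29.6] [12.2 19.  21. ] 10.0
10 159 [-48.1 -38.9 -29.7] [12.1 19.3 20.8] 20.0
20 170 [-48.1 -39.  -29.8] [11.8 18.9 20.8] 30.0
30 194 [-49.  -39.5 -29.9] [11.8 18.5 20.8] 39.9
40 198 [-49. -39. -30.] [11.6 18.6 20.7] 50.0
50 200 [-48.9 -39.  -30.1] [11.8 18.6 21. ] 60.0
60 143 [-48.9 -39.  -30.2] [11.4 16.9 20.8] 66.1
```

View pics/w5.png

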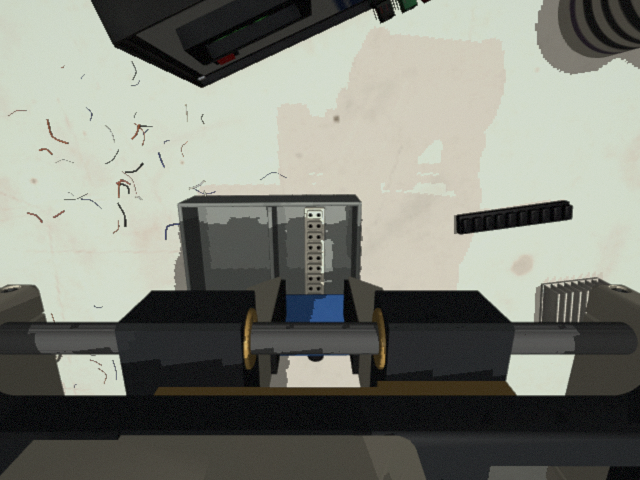

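Strip B lies flat in the right bay: its top is at about 20 mm, it is straight, and its centre is at x of about +11 mm. Next is strip A.

```bash
python3 -m crank '[[0,-10,-25,0,-0.1],[0,-25,-60,0,-0.22],[0,-40,-95,0,-0.34],[0,-55,-130,0,-0.46],[0,-70,-165,0,-0.58],[0,-90,-200,0,-0.7],[0,-105,-235,0,-0.82],[0,-120,-270,0,-0.94],[0,-135,-300,0,-1.06],[0,-148,-320,0,-1.065],[0,-148,-320,0,-1.065],[0,-148,-320,0,-1.065]]'
python3 - <<'E'
from h import *
snap("wrist","w6")
E
```

```text
time: 9.7
tool_pos: [0.4688, 0.2912, 0.3626]
tool_rot: [-3.141, 0.002, 0.942]
contact_force: [0.3, -0.7, 0.4]
opening: 0.0461
grip_force: 0.0
```

View pics/w6.png

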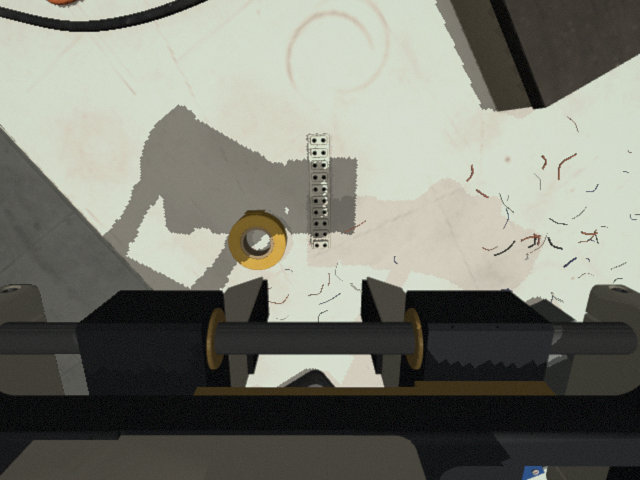

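Strip A runs from (318,135) to (320,248). The tape is beside its near end at (258,240), and the far end is free.

Run:
```python
from h import *
strip("w6",(300,125,340,260))
```

```text
w6 [308, 134, 23, 115, 1778] z [0.0092 0.0154 0.0169] c [486.7 308.2] size [108.2  19.5]
 dir deg 55.38 far end [517.5 352.7] near end [456.  263.7]
```

```bash
python3 -m crank '[[0,35,2,10,-0.025],[0,73.5,3.5,30,-0.025],[0,73.5,3.5,70,-0.025],[0,73.5,3.5,110,-0.025],[0,73.5,3.5,145,-0.025],[0,73.5,3.5,170,-0.025],[0,73.5,3.5,174,-0.025],[-1,73.5,3.5,174,-0.025],[-1,73.5,3.5,174,-0.025],[-1,73.5,3.5,174,-0.025],[-1,73.5,3.5,174,-0.025],[-1,73.5,3.5,174,-0.025]]' 3 && python3 -m crank '[[-1,0,0,-10,0],[-1,0,0,-20,0],[-1,0,0,-35,0],[-1,0,0,-50,0],[-1,0,0,-70,0],[-1,0,0,-90,0],[-1,0,0,-115,0],[-1,0,0,-140,0],[-1,0,0,-165,0],[-1,0,0,-190,0],[-1,0,0,-190,0]]'
```

```text
time: 10.75
tool_pos: [0.5163, 0.3477, 0.1916]
tool_rot: [3.14, -0.003, 0.965]
contact_force: [-0.1, 0.1, 3.3]
opening: 0.0199
grip_force: 3.0
time: 11.67
tool_pos: [0.516, 0.3478, 0.387]
tool_rot: [3.136, -0.01, 0.965]
contact_force: [0.6, 0.5, 0.4]
opening: 0.0201
grip_force: 3.0
```

```bash
python3 -m crank '[[-1,-10,10,0,0.08],[-1,-30,30,0,0.18],[-1,-52,50,0,0.28],[-1,-74,71,0,0.38],[-1,-96,92,0,0.48],[-1,-118,113,0,0.58],[-1,-140,134,0,0.68],[-1,-162,155,0,0.78],[-1,-184,176,0,0.88],[-1,-205,196,0,0.98],[-1,-222,212,0,1.06],[-1,-229,218,0,1.088]]' && python3 -m crank '[[-1,0,0,0,0],[-1,0,0,10,0],[-1,0,0,20,0],[-1,0,0,30,0],[-1,0,0,30,0]]' && python3 hang.py side scene
```

```text
time: 12.67
tool_pos: [0.5646, 0.0323, 0.3803]
tool_rot: [3.141, -0.001, -0.129]
contact_force: [0.0, 0.2, -0.7]
opening: 0.0199
grip_force: 3.0
time: 13.08
tool_pos: [0.5636, 0.0364, 0.3467]
tool_rot: [3.141, 0.005, -0.121]
contact_force: [1.0, 0.5, -0.7]
opening: 0.0197
grip_force: 3.0
gripper box x 28.5 y 40.8 tip 168.7 yaw rel 0.002
side 299
  z 54 n 19 x [27. 34. 41.] y 49
  z 69 n 43 x [26. 32. 41.] y 49
  z 84 n 42 x [26. 33. 42.] y 49
  z 99 n 46 x [26. 32. 42.] y 49
  z 114 n 41 x [26. 34. 41.] y 50
  z 129 n 42 x [26. 33. 42.] y 49
  z 144 n 50 x [26. 33. 43.] y 48
  z 159 n 16 x [27. 36. 42.] y 50
scene 286
  z 54 n 12 x [28. 36. 43.] y 34
  z 69 n 43 x [28. 35. 44.] y 35
  z 84 n 41 x [27. 36. 44.] y 35
  z 99 n 41 x [28. 34. 44.] y 35
  z 114 n 45 x [28. 34. 43.] y 35
  z 129 n 41 x [28. 34. 43.] y 34
  z 144 n 46 x [28. 34. 43.] y 34
  z 159 n 17 x [28. 36. 43.] y 35
```

Strip A swung to fully vertical during the transfer. I'll set its lower end on the floor near the cover edge, then move the grip away from the robot in an arc so that it pivots.

```bash
python3 -m crank '[[-1,-15,1,0,0],[-1,-30,1,10,0],[-1,-30,1,25,0],[-1,-30,1,40,0],[-1,-30,1,52,0],[-1,-30,1,58,0],[-1,-30,1,61,0],[-1,-24,1,61.5,0],[-1,-18,1,62,0],[-1,-12,1,63,0],[-1,-6,1,64.5,0],[-1,-6,1,64.5,0]]' && python3 hang.py side scene
```

```text
time: 14.18
tool_pos: [0.56, 0.0346, 0.2858]
tool_rot: [-3.142, -0.003, -0.123]
contact_force: [0.7, -0.6, 3.5]
opening: 0.0199
grip_force: 3.0
gripper box x 25.2 y 38.5 tip 107.8 yaw rel -0.000
side 159
  z 54 n 52 x [11. 18. 28.] y 46
  z 69 n 45 x [16. 23. 33.] y 47
  z 84 n 48 x [19. 27. 37.] y 46
  z 99 n 14 x [21. 31. 39.] y 46
scene 162
  z 54 n 52 x [11. 18. 28.] y 34
  z 69 n 46 x [15. 23. 32.] y 34
  z 84 n 46 x [18. 26. 36.] y 33
  z 99 n 18 x [21. 27. 38.] y 33
```

```bash
python3 -m crank '[[-1,6,-1,2,0],[-1,12,-1,5,0],[-1,18,-1,10,0],[-1,22,-1,16,0],[-1,24,-1,22,0],[-1,24,-1,29,0],[-1,24,-1,36,0],[-1,24,-1,42,0],[-1,24,-1,42,0]]' && python3 hang.py side scene
```

```text
time: 15.03
tool_pos: [0.5813, 0.033, 0.241]
tool_rot: [3.141, 0.005, -0.123]
contact_force: [0.3, 0.0, 0.5]
opening: 0.0199
grip_force: 3.0
gripper box x 46.5 y 39.6 tip 63.0 yaw rel -0.000
side 25
  z 54 n 25 x [33. 40. 56.] y 47
scene 22
  z 54 n 22 x [31. 41. 54.] y 32
```

```bash
python3 -m crank '[[-1,0,0,7,0],[-1,0,0,14,0],[-1,-1,0,21,0],[-1,-2,0,28,0],[-1,-3,0,34,0],[-1,-3,0,40,0],[-1,-3,0,45,0],[-1,-3,0,49,0],[-1,-3,0,52,0],[-1,-3,0,52,0]]' && python3 hang.py
```

```text
time: 15.97
tool_pos: [0.5792, 0.0333, 0.1904]
tool_rot: [3.141, 0.001, -0.123]
contact_force: [0.5, 0.0, -0.8]
opening: 0.0199
grip_force: 3.0
gripper box x 44.3 y 39.6 tip 12.4 yaw rel -0.000
```

```bash
python3 -m crank '[[-1,0,0,2,0],[-1,0,0,2,0],[-0.38,0,0,2,0],[-0.38,0,0,2,0],[-0.38,0,0,2,0],[-0.38,0,0,-10,0],[-0.38,0,0,-40,0],[-0.38,0,0,-80,0],[-0.38,0,0,-120,0],[-0.38,0,0,-160,0],[-0.38,0,0,-170,0],[-0.38,0,0,-170,0]]'
python3 - <<'E'
from h import *
p,d,K,r,t=snap("wrist","w7"); W=cloud(p,d,K,r,t)
O=np.array([.5303,-.0006]); X=np.array([.9924,-.1229]); Y=np.array([.1229,.9924])
b=np.stack([(W[...,:2]-O)@X,(W[...,:2]-O)@Y,W[...,2]],-1)*1e3
for s in(1,-1):
  k=(d>0)&(b[...,2]>10)&(b[...,2]<30)&(b[...,0]>-9)&(b[...,0]<70)&(s*b[...,1]>5)&(s*b[...,1]<75)
  Q=b[k]; print(s,len(Q))
  for x in range(-10,70,10):
    q=Q[(Q[:,0]>=x)&(Q[:,0]<x+10)]
    if len(q): print(x,len(q),np.percentile(q[:,1],[3,50,97]).round(1),np.percentile(q[:,2],[5,50,95]).round(1),q[:,0].max().round(1))
E
```

```text
time: 16.97
tool_pos: [0.5798, 0.0333, 0.3663]
tool_rot: [-3.141, -0.009, -0.123]
contact_force: [-0.3, 1.0, -0.3]
opening: 0.0283
grip_force: 0.0
1 266
-10 137 [30.3 39.3 49.4] [16.5 25.2 27.2] -0.0
0 70 [30.5 39.3 49.2] [19.9 24.  29.6] 10.0
10 54 [29.6 36.  49. ] [24.9 27.5 29.7] 19.7
20 5 [29.8 30.8 46.8] [28.9 29.2 29.5] 21.6
-1 1516
-10 187 [-48.3 -37.8 -29.3] [12.1 18.7 20.6] -0.3
0 194 [-47.7 -37.4 -29.5] [11.7 18.9 20.7] 9.8
10 173 [-48.  -36.7 -29.3] [11.8 19.2 20.7] 20.0
20 189 [-48.4 -37.2 -29.6] [11.6 18.7 20.6] 29.9
30 202 [-48.5 -37.7 -29.2] [11.6 18.5 20.5] 40.0
40 205 [-48.2 -37.4 -29.4] [12.1 18.8 20.6] 50.0
50 207 [-47.8 -37.5 -29.5] [11.7 18.3 20.7] 59.9
60 159 [-47.9 -37.8 -29.6] [11.1 17.6 20.7] 66.0
```

View pics/w7.png

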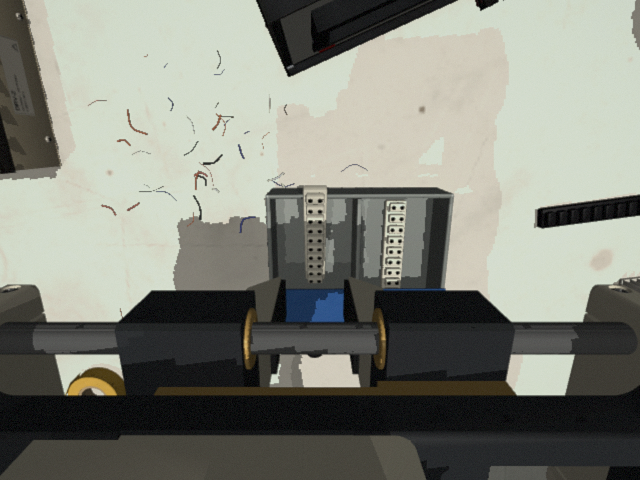

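Strip A's trailing end is resting on the far wall at (316,188), so it isn't seated yet. I'll measure its line and shift it toward the cover.

Run:
```python
from h import *
p,d,K,r,t=load("w7"); W=cloud(p,d,K,r,t)
O=np.array([.5303,-.0006]); X=np.array([.9924,-.1229]); Y=np.array([.1229,.9924])
b=np.stack([(W[...,:2]-O)@X,(W[...,:2]-O)@Y,W[...,2]],-1)*1e3
k=(d>0)&(b[...,2]>10)&(b[...,2]<90)&(b[...,0]>-9)&(b[...,0]<110)&(abs(b[...,1]-39.5)<8)
Q=b[k]
for x in range(-10,110,10):
    q=Q[(Q[:,0]>=x)&(Q[:,0]<x+10)]
    if len(q): print(x,len(q),np.percentile(q[:,2],[5,50,95]).round(1),q[:,0].max().round(1))
```

```text
-10 109 [21.2 25.6 27.4] -0.0
0 126 [23.5 30.8 32.4] 10.0
10 140 [28.1 35.1 36.7] 20.0
20 152 [33.7 40.2 41.8] 29.9
30 154 [38.4 45.  46.6] 39.9
40 173 [43.  49.8 51.6] 50.0
50 181 [48.8 54.6 56.3] 59.9
60 202 [53.9 59.3 61.3] 70.0
70 211 [58.7 64.1 66.2] 80.0
80 152 [53.8 58.7 60.6] 85.6
```

The strip is tilted 26° and its underside rests on the wall top, with its leading end at x of about -16. I'll regrip near the trailing end above the wall, pull 23 mm toward the cover, then lower it.

```bash
python3 -m crank '[[-0.3,12,0,30,0],[-0.3,23,0,60,0],[-0.3,23,0,95,0],[-0.3,23,0,120,0],[-0.3,23,0,134,0],[-0.3,23,0,138,0],[-0.3,23,0,138,0],[-1,23,0,138,0],[-1,23,0,138,0],[-1,23,0,138,0],[-1,23,0,138,0]]' 3 && python3 -m crank '[[-1,-3,0,-3,0],[-1,-8,0,-3,0],[-1,-13,0,-3,0],[-1,-18,0,-2,0],[-1,-23,0,0,0],[-1,-24,0,3,0],[-1,-24,0,8,0],[-1,-24,0,14,0],[-1,-24,0,20,0],[-1,-24,0,26,0],[-1,-24,0,26,0]]' && python3 hang.py
```

```text
time: 17.93
tool_pos: [0.5992, 0.0312, 0.2194]
tool_rot: [3.141, 0.013, -0.123]
contact_force: [-7.3, 2.4, -1.5]
opening: 0.0199
grip_force: 6.1
time: 18.85
tool_pos: [0.578, 0.0334, 0.1955]
tool_rot: [3.141, 0.003, -0.123]
contact_force: [-0.2, 0.1, -0.0]
opening: 0.02
grip_force: 3.0
gripper box x 43.2 y 39.6 tip 17.5 yaw rel -0.000
```

```bash
python3 -m crank '[[-1,0,0,3,0],[-1,0,0,6,0],[-1,0,0,8,0],[-1,0,0,8,0]]'
python3 - <<'E'
from h import *
p,d,K,r,t=snap("wrist","w8"); W=cloud(p,d,K,r,t)
O=np.array([.5303,-.0006]); X=np.array([.9924,-.1229]); Y=np.array([.1229,.9924])
b=np.stack([(W[...,:2]-O)@X,(W[...,:2]-O)@Y,W[...,2]],-1)*1e3
k=(d>0)&(b[...,2]>7)&(b[...,2]<70)&(b[...,0]>-9)&(b[...,0]<110)&(abs(b[...,1]-39.5)<7)
Q=b[k]
for x in range(-10,110,10):
    q=Q[(Q[:,0]>=x)&(Q[:,0]<x+10)]
    if len(q)>5: print(x,len(q),np.percentile(q[:,2],[5,50,95]).round(1),q[:,0].max().round(1))
E
```

```text
time: 19.18
tool_pos: [0.5783, 0.0334, 0.1888]
tool_rot: [3.141, 0.001, -0.123]
contact_force: [0.0, 0.6, -0.2]
opening: 0.02
grip_force: 3.0
-10 54 [18.9 19.9 20.9] -0.1
0 495 [20.2 23.6 25. ] 9.9
10 373 [23.7 24.9 25.8] 20.0
20 15 [24.5 24.9 25.5] 20.7
30 76 [25.9 26.5 27.5] 40.0
40 593 [22.4 26.7 28.2] 50.0
50 622 [22.2 27.5 29. ] 60.0
60 457 [23.8 28.1 29.4] 65.0
70 1224 [11.1 37.  46.4] 77.4
```

```bash
python3 -m crank '[[-1,0,0,3,0],[-1,0,0,5,0],[-1,0,0,5,0],[-0.38,0,0,5,0],[-0.38,0,0,5,0],[-0.38,0,0,5,0],[-0.38,0,0,-10,0],[-0.38,0,0,-40,0],[-0.38,0,0,-80,0],[-0.38,0,0,-120,0],[-0.38,0,0,-160,0],[-0.38,0,0,-170,0]]'
python3 - <<'E'
from h import *
p,d,K,r,t=snap("wrist","w9"); W=cloud(p,d,K,r,t)
O=np.array([.5303,-.0006]); X=np.array([.9924,-.1229]); Y=np.array([.1229,.9924])
b=np.stack([(W[...,:2]-O)@X,(W[...,:2]-O)@Y,W[...,2]],-1)*1e3
for s in(1,-1):
  k=(d>0)&(b[...,2]>10)&(b[...,2]<40)&(b[...,0]>-9)&(b[...,0]<72)&(s*b[...,1]>5)&(s*b[...,1]<72)
  Q=b[k]; print(s,len(Q))
  for x in range(-10,70,10):
    q=Q[(Q[:,0]>=x)&(Q[:,0]<x+10)]
    if len(q): print(x,len(q),np.percentile(q[:,1],[3,50,97]).round(1),np.percentile(q[:,2],[5,50,95]).round(1),q[:,0].max().round(1))
E
```

```text
time: 20.23
tool_pos: [0.5792, 0.0334, 0.3664]
tool_rot: [-3.141, -0.011, -0.123]
contact_force: [0.6, 0.3, 1.1]
opening: 0.0286
grip_force: 0.0
1 1498
-10 177 [30.2 39.4 48.6] [12.3 19.1 20.9] -0.0
0 168 [30.3 39.4 48.6] [12.1 19.2 21. ] 10.0
10 178 [30.4 40.4 49.5] [11.9 19.1 20.8] 20.0
20 187 [30.5 39.4 49.4] [11.6 18.2 20.7] 30.0
30 199 [30.5 39.4 49.3] [12.2 18.1 20.9] 40.0
40 208 [30.6 39.4 49.3] [11.8 18.3 20.8] 50.0
50 219 [29.7 39.5 49.2] [12.  18.5 20.8] 60.0
60 162 [29.8 39.5 49.1] [11.7 17.4 20.7] 66.8
-1 1513
-10 188 [-48.1 -37.7 -29.7] [11.7 19.  20.8] -0.1
0 193 [-47.3 -37.2 -29.4] [12.  18.9 20.7] 9.9
10 178 [-48.  -37.  -29.2] [11.6 18.8 20.8] 20.0
20 181 [-48.  -37.5 -29.5] [12.1 18.8 20.9] 29.9
30 198 [-48.3 -37.6 -29.3] [11.5 17.9 20.7] 39.8
40 208 [-48.  -37.3 -29.6] [11.6 18.6 20.6] 50.0
50 216 [-47.4 -37.8 -29.3] [12.  18.6 20.9] 60.0
60 151 [-48.5 -38.2 -29.6] [10.8 17.6 20.6] 66.2
```

View pics/w9.png

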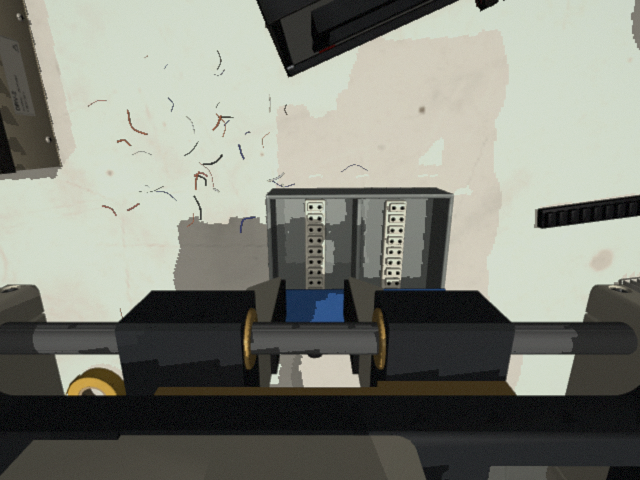

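Both strips, at (315,243) and (395,243), lie flat and straight in their bays, with tops at about 20 mm and centres at x of about +11 mm. The gripper is clear, so I'll hand in after a short settle.

```bash
python3 -m crank '[[-0.38,0,0,-10,0],[-0.38,0,0,-10,0],[-0.38,0,0,-10,0]]' && python3 -c "from cell import ticket; print(ticket.hand_in())"
```

```text
time: 20.53
tool_pos: [0.5782, 0.0334, 0.3682]
tool_rot: [3.141, 0.002, -0.123]
contact_force: [-0.5, -1.0, -0.1]
opening: 0.0287
grip_force: 0.0
the job is handed in; nothing more can be done
None
```

I handed the job in at 20.5 s with one strip flat and straight in each bay, each centred about 11 mm from the middle and with the gripper clear; the hand-in returned no verdict.

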